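# Unlatch and open the garden case

### The job

Open the grey steel garden case on the counter: swing the latch lever on its front round a quarter turn so that its tongue is clear of the lid, then raise the lid by its bar until it stands nearly upright, and let go. The lever swings free to one side only and you cannot see which, so feel for it, and do not force it: the lever must not be bent. Leave the jar, the flowerpot and the trowel alone.

Things in the scene. Friction and masses are not known exactly. Their poses are not given: they have to be found in the camera images.
- case: Grey steel case fixed to the counter, 160 (x) x 280 (y) x 100 mm, walls 4 mm. Origin: centre of its underside; x points from the front (latch side, towards the robot) to the hinge side, z up. Its lid is 164 x 284 x 12 mm, top face 112 mm up, front edge at x = -82 mm. A latch housing, 60 mm wide and 108 mm high, stands out from the middle of the front wall to x = -122 mm.
- latch_pivot (a point): Where the latch's upright pivot axis meets the underside of tongue and arm: case x = -96, y = 0, 114.5 mm up. The flat steel tongue (10 mm wide, 5 mm thick) reaches 30 mm from it over the lid's edge; on its other side the lever arm (12 mm wide, 5 mm thick) points to the robot while latched and carries the post 45 mm from the pivot. Top of tongue and arm: 119.5 mm up.
- latch (a joint): Latch angle, rad: 0 latched, growing counter-clockwise from above; post at case (-96 - 45 cos q, -45 sin q) mm. Starts within 0.1 of 0, stays where left. One way it swings to 1.9 (2 to 5 N at the post); the other way a slightly yielding stop hidden in the housing blocks it at 0.3 (10 N at 0.33). Which way varies and cannot be seen. Past 1.3 the tongue is clear; until then the lid is held.
- lever (a joint): Elastic bend of the lever arm about the same pivot, relative to the hub and tongue, rad, same sign as the latch, adding to its angle at the post; 0 unbent. Springy: 4 N m per rad, 9 N at the post bends it 0.1. Beyond 0.3 either way (about 27 N at the post) the lever counts as bent.
- lever_post (a point): Centre of the top of the lever's upright round steel post, 10 mm in diameter, standing 32 mm above the arm (top 151.5 mm above the counter); it can be pinched from above.
- lid (a joint): Opening angle of the lid, rad: 0 shut, 1.5 the stop. It hinges about a line along the case's y at x = 80 mm, 100 mm above the counter, front edge rising. 0.35 kg on a stiff hinge (friction 0.45 N m): it stays at any angle.
- lid_bar (a point): Middle of the lid's round black plastic bar handle, 10 mm in diameter, 100 mm long along the case's y between two uprights. With the lid shut it lies at case x = -35 mm, 142 mm above the counter, its axis 30 mm above the lid's top face (115 mm in front of the hinge line and 42 mm above it).
- jar: Glass pint jar with a steel twist cap, 82 mm in diameter, 130 mm high; origin at the centre of its underside. To be left alone.
- pot: White ceramic flowerpot, rim 120 mm in diameter, 110 mm high; origin at the centre of its underside. To be left alone.
- trowel: Yellow plastic trowel lying in front of the case, about 290 mm long, 70 mm wide, 30 mm high; origin on its underside near the middle, x towards the blade. To be left alone.

How it is judged:
By the outcome, as a careful person would: the job done as asked, in the order asked, and still so for the second after the job is handed in, with the robot touching nothing.
It also fails if it takes over 58 s, if anything falls off the work surface, if the arm or the gripper's body presses on something with over 40 N, if the wrist force passes 120 N, or if a joint passes its speed limit or range.

### The arm

A 6-joint arm with a two-finger parallel gripper is mounted at the origin on the work surface. World frame = base frame: x ahead of the robot, y to its left, z up, the work surface at z = 0. Lengths are in m, angles in rad, forces in N, time in s.
With the tool pointing down it reaches from about 0.325 to 0.775 m from the base axis. Payload 5.5 kg.
Tool frame: the origin (TCP) lies between the finger pads; the fingertips stand 19 mm ahead of it and the grasp point (between the pads) is the TCP (bot.tips_ahead is the distance from the TCP to the fingertips, in m); z points along the fingers, y is the direction in which the jaws open and shut (so a half turn about z gives the same grasp; the last joint's range is limited). The gripper opens to 85 mm and grips with 20 to 120 N. Pads are 22 mm wide; open, the fingers measure 114 mm over their backs; the gripper's body (76 mm by 85 mm) begins 54 mm behind the grasp point. The pads swing forward as they close: fully open they stand 13 mm farther back than shut.
Start: joints at [-1.173, 0.091, 1.231, -0, 1.82, -0.057], TCP at [0.264, -0.539, 0.25] pointing down, gripper open.
Joint ranges: [-2.87, 2.87], [-0.86, 2.18], [0.17, 2.46], [-1.51, 4.65], [0.06, 2.69], [-2.65, 2.65]. Speed limits (rad/s): [2.57, 2.57, 3.01, 3.14, 3.14, 3.14].

### API

Orientations are given as a rotation vector (axis times angle).
In Python, from cell import bot, capture, camera_model, sign_off gives the robot as it stands.
- The arm moves only by the tool jog_arm, never from a script. Its argument "increments" is a list of rows, each an object with "translation": the shift along the tool's x, y, z in m, a list of three; "rot": the turn, a rotation vector about the tool's x, y, z in degrees, a list of three. In form: [{"translation": [x, y, z], "rot": [wx, wy, wz]}, ...]. A call has 1 to 5 rows; each row is the pose to reach, as a shift and turn from the pose commanded when the call began, along the tool's axes at that moment; what a row does not reach only later rows make up. A row lasts 1/10 s, in which the tool goes at most 50 mm and 8.59 degrees, less where a joint would pass 70% of its speed; a pose out of reach is approached as far as the arm can. A call with a gripper value outside its range is refused whole. "fingers" is the closure, from -1 (fully open) to 1 (shut), set as the call begins (left out, the last holds). The fingers move at their own pace and stop on an object; "force" is the grip in N (left out, the last holds). Time passes only in rows, so rows that repeat a pose let the fingers close. It gives the time, the measured TCP pose, the force and the opening at its end, in the units of the state.
- bot.get_obs(): the state, without advancing time (a new reading comes with each control period).
- capture(name): name is "side" or "top" or "wrist"; returns the picture (384x512x3 uint8, red, green, blue); there is no depth.
- camera_model(name): a dict with "fx", "fy", "cx", "cy" (pixels), "dist_coeffs" ([k1, k2, p1, p2, k3] as OpenCV has them; the pictures are not rectified), "rvec" (rotation vector, rad) and "tvec" (3), from world to camera coordinates, as OpenCV has them. Camera axes: x right, y down, z forward; pixel columns grow to the right and rows downward; lengths in m; the calibration is good to about 2 mm. A picture is of the moment at which its call begins: read the wrist's pose just before it. camera_model takes no time and is no camera call; for the wrist camera it gives the pose at the moment of the call.
- sign_off(): hands the job in, once; it reports no verdict.
The state is a dict: "t": time; "qpos": joint angles; "joint_velocities": joint speeds; "effort": joint torques, N m; "tool_pos": TCP position; "tool_rot": TCP orientation; "wrist_force": force on the tool from outside, world axes, zero at the start; "torque": the same for the moment, N m; "gripper_width": finger opening in m.
Only numpy, scipy, OpenCV 4.12 (cv2) and the standard library are available. Lean on these libraries where they do the work, as an engineer would, in place of code of your own. Each camera call takes 0.05 s, during which the arm holds its last target. There are 200 camera calls.

## Working session

There is one attempt and no reset: what is moved stays moved. The work goes in short steps, Python scripts to look and compute and a tool call to move; the robot and the scene stay as the last step left them, time stands still between calls to the robot, and variables do not carry over. Pictures are saved under pics/ and viewed, about 8 in all and at most 12, crops included, and the job is handed in when it is done.

Besides the shell and the picture viewer there is one more tool, called by a JSON object that holds its "fn" and its "kwargs". jog_arm: Moves the arm, as the interface text tells. Its arguments: {"type":"object","properties":{"increments":{"type":"array"},"fingers":{"type":"number"},"force":{"type":"number"}},"required":["increments"]}

```bash
mkdir -p pics; ls
python3 - <<'E'
from cell import bot,capture,camera_model
import cv2
for n in("top","side"):
    cv2.imwrite(f"pics/{n}0.png",cv2.resize(capture(n)[:,:,::-1],(800,600),interpolation=cv2.INTER_CUBIC))
    print(n,camera_model(n))
print(bot.get_obs())
E
```

```text
pics
top {'fx': 416.1453372771306, 'fy': 416.1453372771306, 'cx': 256.9911658941234, 'cy': 192.92254301757453, 'dist_coeffs': array([-0.13557719,  0.        ,  0.        ,  0.        ,  0.        ]), 'rvec': array([ 2.22557886, -2.17987205,  0.06023523]), 'tvec': array([-0.01209959,  0.54931161,  1.54021893])}
side {'fx': 369.3278404770279, 'fy': 369.3278404770279, 'cx': 251.31796103658883, 'cy': 190.8065455041386, 'dist_coeffs': array([-0.01465258,  0.        ,  0.        ,  0.        ,  0.        ]), 'rvec': array([ 0.20064678, -2.70867604,  1.39021757]), 'tvec': array([0.5441175 , 0.12967521, 1.04142554])}
{'t': 0.1, 'qpos': array([-1.17269984e+00,  9.17956684e-02,  1.23178974e+00,  5.11009483e-06,
        1.81978215e+00, -5.67024037e-02]), 'joint_velocities': array([ 0.00135275, -0.00173275, -0.00276627, -0.0007076 ,  0.00038089,
       -0.00096587]), 'effort': array([ 3.94570365e-03, -4.60216677e+01, -4.19218004e+01,  1.04431801e-04,
        1.05787267e-02,  1.02093966e-05]), 'tool_pos': array([ 0.26348249, -0.53880812,  0.24924295]), 'tool_rot': array([-3.05901002e+00, -7.07862754e-01,  4.65670042e-04]), 'wrist_force': array([-0.13976684,  0.58576119, -0.49388758]), 'torque': array([0.00947049, 0.0225813 , 0.00258187]), 'gripper_width': 0.0852963747109051}
```

View pics/top0.png

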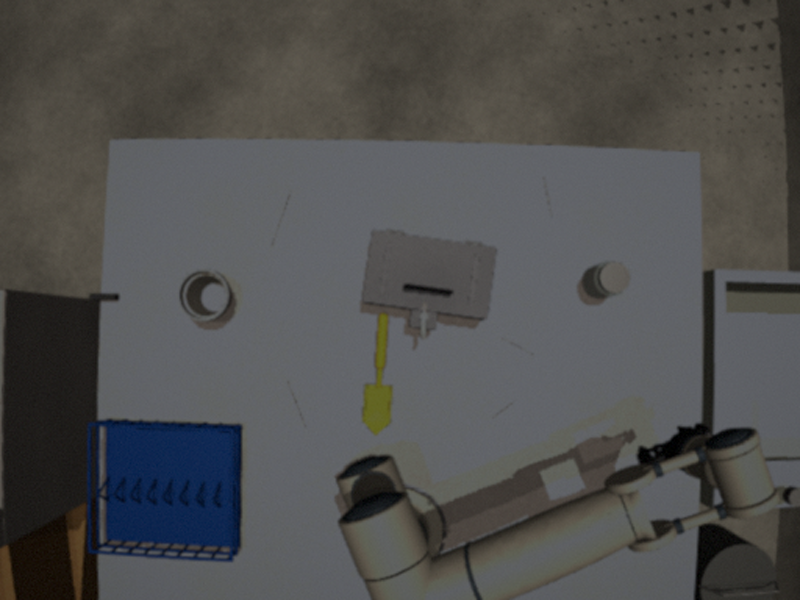

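View pics/side0.png

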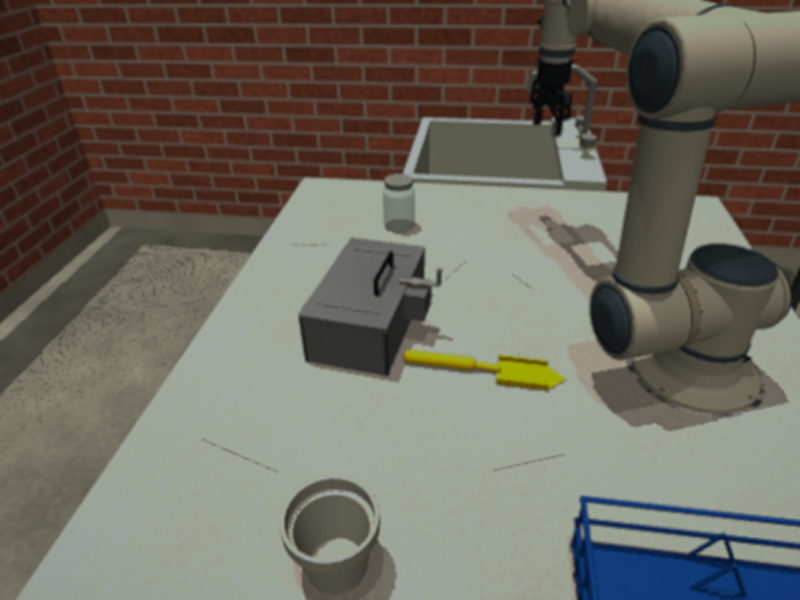

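Run:
```python
from cell import capture
import cv2,numpy as np
a=capture("top")[145:220,225:325,::-1]; b=capture("side")[145:245,185:285,::-1]
A=cv2.resize(np.clip(a*2.0,0,255).astype(np.uint8),None,fx=8,fy=8,interpolation=cv2.INTER_CUBIC)
cv2.imwrite("pics/topc.png",A)
cv2.imwrite("pics/sidec.png",cv2.resize(np.clip(b*1.5,0,255).astype(np.uint8),None,fx=6,fy=6,interpolation=cv2.INTER_CUBIC))
```

```text
(no output)
```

View pics/topc.png

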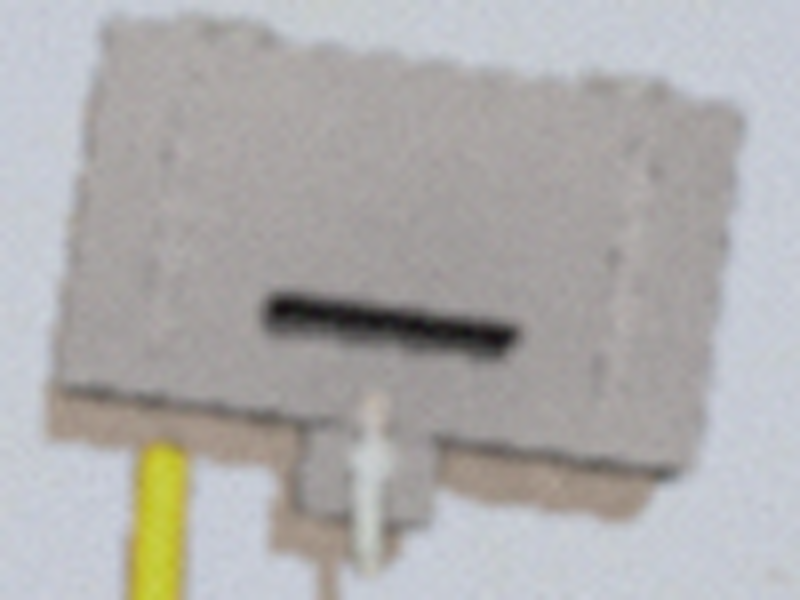

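View pics/sidec.png

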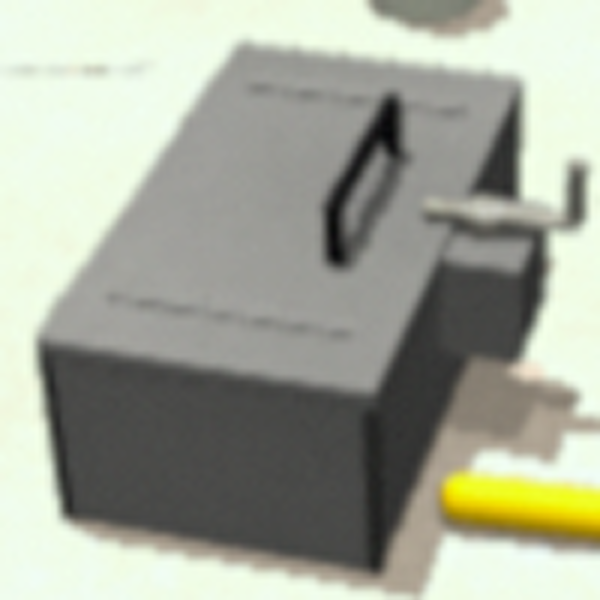

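```bash
cat > h.py <<'E'
import numpy as np,cv2
from scipy.spatial.transform import Rotation as R
def proj(m,P):
    K=np.array([[m['fx'],0,m['cx']],[0,m['fy'],m['cy']],[0,0,1]])
    return cv2.projectPoints(np.array(P,float),m['rvec'],m['tvec'],K,m['dist_coeffs'])[0][:,0]
def w(p,c):  # case->world
    a=np.array(p,float); return np.r_[p_xy(a,c),a[2]]
def p_xy(a,c):
    C,S=np.cos(c[2]),np.sin(c[2]); return np.array([c[0]+C*a[0]-S*a[1],c[1]+S*a[0]+C*a[1]])
E
python3 - <<'E'
from h import *
from cell import camera_model
from scipy.optimize import least_squares
mt,ms=camera_model("top"),camera_model("side")
f=lambda L,k,ox,oy:[((u+.5)/k-.5+ox,(v+.5)/k-.5+oy) for u,v in L]
T=f([(62,388),(680,470),(745,105),(105,18),(265,312),(518,338),(369,565)],8,225,145)
S=f([(375,393),(45,343),(245,45),(520,82),(335,205),(392,97),(578,163)],6,185,145)
post=lambda q:(-.096-.045*np.cos(q),-.045*np.sin(q),.1515)
Pt=lambda q:[(-.082,.142,.112),(-.082,-.142,.112),(.082,-.142,.112),(.082,.142,.112),(-.035,.05,.142),(-.035,-.05,.142),post(q)]
Ps=lambda q:[(-.082,.142,.112),(.082,.142,.112),(.082,-.142,.112),(-.082,-.142,.112),(-.035,.05,.145),(-.035,-.05,.145),post(q)]
def res(v):
    return np.r_[(proj(mt,[w(p,v) for p in Pt(v[3])])-T).ravel(),(proj(ms,[w(p,v) for p in Ps(v[3])])-S).ravel()]
s=least_squares(res,[.55,0,0,0],loss='soft_l1')
print(s.x,res(s.x).reshape(-1,2).round(1))
for n,p in [("post",post(s.x[3])),("pivot",(-.096,0,.1195)),("bar",(-.035,0,.142))]: print(n,w(p,s.x))
E
```

```text
[ 0.6084224  -0.0582631  -0.11535405  0.09808223] [[-1.7 -0.2]
 [ 1.5  0.5]
 [-0.7  0. ]
 [-0.6 -0.2]
 [ 1.  -1.1]
 [-1.7 -0.4]
 [-0.3  0.1]
 [ 0.8 -0.1]
 [-1.4 -0.9]
 [-1.  -0.8]
 [ 0.9 -1.1]
 [ 0.2 -0.2]
 [ 0.4  0. ]
 [ 0.6 -0.4]]
post [ 0.46806712 -0.04643646  0.1515    ]
pivot [ 0.51306041 -0.04721366  0.1195    ]
bar [ 0.57365501 -0.05423466  0.142     ]
```

```bash
cat >> h.py <<'E'
def go(pos,yaw):
    "shift and turn, tool axes, to TCP pos with tool z down and tool y (mod half turn) at world angle yaw"
    from cell import bot
    o=bot.get_obs(); A=R.from_rotvec(o['tool_rot'])
    best=None
    for k in (0,np.pi):
        y=np.array([np.cos(yaw+k),np.sin(yaw+k),0]); z=np.array([0,0,-1.]); B=R.from_matrix(np.c_[np.cross(y,z),y,z])
        r=(A.inv()*B).as_rotvec(degrees=True)
        if best is None or np.linalg.norm(r)<np.linalg.norm(best): best=r
    print("shift",A.inv().apply(np.array(pos)-o['tool_pos']).round(4),"rot",best.round(1),"pos",o['tool_pos'].round(4),"yaw_y",np.degrees(np.arctan2(*A.as_matrix()[:2,1][::-1])).round(1),"F",o['wrist_force'].round(1),"w",o['gripper_width'].round(4),"t",o['t'])
E
python3 -c "
from h import *
go((.468,-.046,.25),np.pi/2)"
```

```text
Traceback (most recent call last):
  File "h.py", line 19, in go
    print("shift",A.inv().apply(np.array(pos)-o['tool_pos']).round(4),"rot",best.round(1),"pos",o['tool_pos'].round(4),"yaw_y",np.degrees(np.arctan2(*A.as_matrix()[:2,1][::-1])).round(1),"F",o['wrist_force'].round(1),"w",o['gripper_width'].round(4),"t",o['t'])
                                                                                                                                                                                                                             ^^^^^^^^^^^^^^^^^^^^^^^^
AttributeError: 'float' object has no attribute 'round'
```

```bash
sed -i "s/o\['gripper_width'\].round(4)/round(o['gripper_width'],4)/" h.py
python3 -c "
from h import *
go((.468,-.046,.25),np.pi/2)"
```

```text
shift [ 0.4002 -0.353   0.    ] rot [-0.1  0.  26.1] pos [ 0.2635 -0.5389  0.2496] yaw_y -63.9 F [ 0.  -0.5 -0.3] w 0.0851 t 0.2
```

{"fn": "jog_arm", "kwargs": {"increments": [{"translation":[0.036,-0.032,0],"rot":[0,0,5]},{"translation":[0.07,-0.062,0],"rot":[0,0,10]},{"translation":[0.105,-0.093,0],"rot":[0,0,15]},{"translation":[0.14,-0.124,0],"rot":[0,0,20]},{"translation":[0.175,-0.155,0],"rot":[0,0,26]}], "fingers": -0.2}}

```text
t: 0.7
tool_pos: [0.3529, -0.3212, 0.2501]
tool_rot: [-3.141, 0.005, -0.0]
wrist_force: [0.8, 0.5, -0.2]
gripper_width: 0.051
```

```bash
python3 -c "
from h import *
go((.468,-.046,.25),np.pi/2)"
```

```text
shift [ 1.142e-01 -2.755e-01  1.000e-04] rot [-0.  -0.  -0.2] pos [ 0.3529 -0.3212  0.2501] yaw_y -90.2 F [ 0.8  0.5 -0.2] w 0.051 t 0.7
```

{"fn": "jog_arm", "kwargs": {"increments": [{"translation":[0.018,-0.045,0],"rot":[0,0,0]},{"translation":[0.036,-0.09,0],"rot":[0,0,0]},{"translation":[0.054,-0.135,0],"rot":[0,0,0]},{"translation":[0.072,-0.18,0],"rot":[0,0,0]},{"translation":[0.09,-0.22,0],"rot":[0,0,0]}]}}

```text
t: 1.2
tool_pos: [0.4427, -0.1006, 0.2504]
tool_rot: [3.142, 0.002, 0.001]
wrist_force: [1.4, -0.4, 0.6]
gripper_width: 0.0511
```

{"fn": "jog_arm", "kwargs": {"increments": [{"translation":[0.024,-0.0555,0.02],"rot":[0,0,0]},{"translation":[0.024,-0.0555,0.05],"rot":[0,0,0]},{"translation":[0.024,-0.0555,0.05],"rot":[0,0,0]}]}}

```text
t: 1.5
tool_pos: [0.4649, -0.045, 0.1952]
tool_rot: [-3.14, -0.008, 0.013]
wrist_force: [-0.1, 0.2, -0.3]
gripper_width: 0.051
```

Run:
```python
from h import *
from cell import capture,camera_model
go((.468,-.046,.1455),np.pi/2)
m=camera_model("wrist"); im=capture("wrist")
print(proj(m,[(.468,-.0465,.1515),(.513,-.047,.1195)]))
cv2.imwrite("pics/w1.png",cv2.resize(im[:,:,::-1],(800,600),interpolation=cv2.INTER_CUBIC))
```

```text
shift [0.0035 0.0011 0.0497] rot [-0.1  0.5  0.3] pos [ 0.4649 -0.045   0.1952] yaw_y -89.7 F [-0.1  0.2 -0.3] w 0.051 t 1.5
[[264.45460055 221.21026405]
 [265.34828423 134.30661167]]
```

View pics/w1.png

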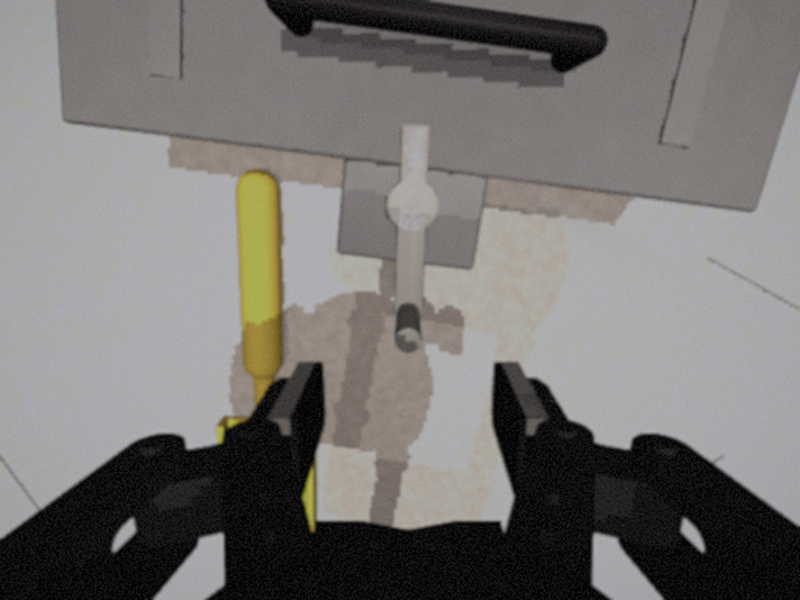

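{"fn": "jog_arm", "kwargs": {"increments": [{"translation":[0.004,0,0.025],"rot":[0,0.5,0]},{"translation":[0.004,0,0.049],"rot":[0,0.5,0]},{"translation":[0.004,0,0.049],"rot":[0,0.5,0]}]}}

```text
t: 1.85
tool_pos: [0.4691, -0.0484, 0.1496]
tool_rot: [-3.141, 0.001, -0.007]
wrist_force: [-1.1, -0.2, 0.6]
gripper_width: 0.0514
```

{"fn": "jog_arm", "kwargs": {"increments": [{"translation":[0,0,0],"rot":[0,0,0]},{"translation":[0,0,0],"rot":[0,0,0]},{"translation":[0,0,0],"rot":[0,0,0]},{"translation":[0,0,0],"rot":[0,0,0]},{"translation":[0,0,0],"rot":[0,0,0]}], "fingers": 1, "force": 25}}

```text
t: 2.35
tool_pos: [0.4709, -0.0472, 0.1533]
tool_rot: [3.141, 0.002, 0.018]
wrist_force: [-1.6, 1.4, 6.2]
gripper_width: 0.0083
```

```bash
python3 -c "
from h import *
go((.469,-.045,.1455),np.pi/2)"
```

```text
shift [-0.002  -0.0022  0.0077] rot [ 0.  -0.6  0.1] pos [ 0.4709 -0.0472  0.1533] yaw_y -89.9 F [-1.6  1.4  6.2] w 0.0083 t 2.35
```

{"fn": "jog_arm", "kwargs": {"increments": [{"translation":[0,0,0],"rot":[0,0,0]},{"translation":[0,0,0],"rot":[0,0,0]}]}}

```text
t: 2.55
tool_pos: [0.471, -0.0472, 0.1533]
tool_rot: [3.141, 0.002, 0.018]
wrist_force: [-1.5, 0.6, 5.9]
gripper_width: 0.0088
```

Run:
```python
from h import *
from cell import capture,camera_model
go((.469,-.045,.1455),np.pi/2)
m=camera_model("wrist"); im=capture("wrist")
print(proj(m,[(.469,-.045,.1515),(.514,-.0467,.1195)])*1.5625)
b=capture("side")[145:220,215:315]
s=cv2.resize(b,(800,600),interpolation=cv2.INTER_CUBIC)
cv2.imwrite("pics/w2.png",cv2.resize(np.hstack([cv2.resize(im,(800,600)),s])[:,:,::-1],(800,300)))
```

```text
shift [-0.002  -0.0022  0.0078] rot [ 0.  -0.6  0.1] pos [ 0.471  -0.0472  0.1533] yaw_y -89.9 F [-1.5  0.6  5.9] w 0.0088 t 2.55
[[401.14408909 417.73196262]
 [407.30435689 241.89730454]]
```

View pics/w2.png

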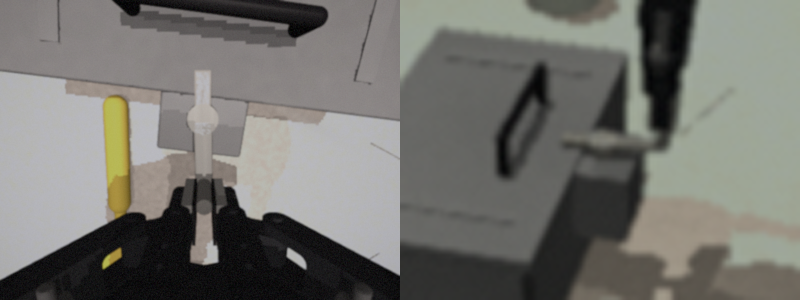

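{"fn": "jog_arm", "kwargs": {"increments": [{"translation":[0,0.004,0],"rot":[0,0,0]},{"translation":[0,0.008,0],"rot":[0,0,0]},{"translation":[0,0.01,0],"rot":[0,0,0]},{"translation":[0,0.01,0],"rot":[0,0,0]}]}}

```text
t: 3.05
tool_pos: [0.4712, -0.0567, 0.1532]
tool_rot: [-3.141, -0.003, -0.019]
wrist_force: [-0.3, 3.9, 6.1]
gripper_width: 0.0085
```

{"fn": "jog_arm", "kwargs": {"increments": [{"translation":[0.0005,0.003,0],"rot":[0,0,0]},{"translation":[0.001,0.006,0],"rot":[0,0,0]},{"translation":[0.001,0.006,0],"rot":[0,0,0]}]}}

```text
t: 3.35
tool_pos: [0.4724, -0.0625, 0.1531]
tool_rot: [-3.14, -0.003, -0.019]
wrist_force: [0.4, 4.9, 5.3]
gripper_width: 0.0089
```

{"fn": "jog_arm", "kwargs": {"increments": [{"translation":[0.001,0.003,0],"rot":[0,0,0]},{"translation":[0.002,0.006,0],"rot":[0,0,0]},{"translation":[0.002,0.006,0],"rot":[0,0,0]}]}}

```text
t: 3.65
tool_pos: [0.4744, -0.0686, 0.1531]
tool_rot: [-3.14, -0.003, -0.019]
wrist_force: [0.8, 4.7, 5.3]
gripper_width: 0.0089
```

{"fn": "jog_arm", "kwargs": {"increments": [{"translation":[0.0025,0.0038,0],"rot":[0,0,-6]},{"translation":[0.0052,0.0074,0],"rot":[0,0,-12]},{"translation":[0.0082,0.0107,0],"rot":[0,0,-18]},{"translation":[0.0116,0.0136,0],"rot":[0,0,-24]},{"translation":[0.0153,0.0163,0],"rot":[0,0,-30]}]}}

```text
t: 4.15
tool_pos: [0.4897, -0.0849, 0.1532]
tool_rot: [3.03, 0.822, 0.019]
wrist_force: [0.2, 4.3, 4.0]
gripper_width: 0.0083
```

```bash
python3 -c "
from h import *
go((.5119,-.0920,.153),0)
from cell import bot; print(bot.get_obs()['qpos'])"
```

```text
shift [0.0155 0.0173 0.0005] rot [  0.6  -0.4 -59.6] pos [ 0.4897 -0.0849  0.1532] yaw_y -59.6 F [0.2 4.3 4. ] w 0.0083 t 4.15
[-0.24268207 -0.19631285  1.67967293  0.00397331  1.64693175  0.79856091]
```

{"fn": "jog_arm", "kwargs": {"increments": [{"translation":[0.0023,0.0039,0],"rot":[0,0,-5]},{"translation":[0.0049,0.0075,0],"rot":[0,0,-10]},{"translation":[0.0078,0.011,0],"rot":[0,0,-15]},{"translation":[0.0112,0.014,0],"rot":[0,0,-20]},{"translation":[0.0147,0.0167,0],"rot":[0,0,-25]}]}}

```text
t: 4.65
tool_pos: [0.51, -0.092, 0.1531]
tool_rot: [2.78, 1.457, 0.014]
wrist_force: [-4.0, 4.1, 6.6]
gripper_width: 0.0087
```

{"fn": "jog_arm", "kwargs": {"increments": [{"translation":[0,0,0],"rot":[0,0,0]},{"translation":[0,0,0],"rot":[0,0,0]},{"translation":[0,0,0],"rot":[0,0,0]}], "fingers": 0.35}}

```text
t: 4.95
tool_pos: [0.5097, -0.0928, 0.1515]
tool_rot: [2.783, 1.448, 0.012]
wrist_force: [-0.4, 0.1, 0.7]
gripper_width: 0.0281
```

```bash
python3 -c "
from h import *
go((.5119,-.0920,.153),0)"
```

```text
shift [ 0.0019  0.0013 -0.0015] rot [  0.5  -0.1 -35. ] pos [ 0.5097 -0.0928  0.1515] yaw_y -35.0 F [-0.4  0.1  0.7] w 0.0281 t 4.95
```

{"fn": "jog_arm", "kwargs": {"increments": [{"translation":[0,0,-0.02],"rot":[0,0,0]},{"translation":[0,0,-0.06],"rot":[0,0,0]},{"translation":[0,0,-0.085],"rot":[0,0,-7]},{"translation":[0,0,-0.085],"rot":[0,0,-14]}]}}

```text
t: 5.35
tool_pos: [0.5103, -0.0931, 0.2417]
tool_rot: [2.576, 1.779, 0.019]
wrist_force: [0.6, 0.6, 0.0]
gripper_width: 0.0276
```

```bash
python3 -c "
from h import *
go((.550,-.0542,.235),-.115)"
```

```text
shift [0.0505 0.0232 0.0073] rot [  0.9  -0.1 -14.1] pos [ 0.5103 -0.0931  0.2417] yaw_y -20.7 F [0.6 0.6 0. ] w 0.0276 t 5.35
```

{"fn": "jog_arm", "kwargs": {"increments": [{"translation":[0.025,0.012,0.007],"rot":[0.9,0,-7]},{"translation":[0.05,0.023,0.007],"rot":[0.9,0,-14]},{"translation":[0.05,0.023,0.007],"rot":[0.9,0,-14]}], "fingers": -0.2}}

```text
t: 5.65
tool_pos: [0.5495, -0.0525, 0.2289]
tool_rot: [-2.342, -2.082, 0.004]
wrist_force: [-0.7, 0.5, 0.3]
gripper_width: 0.0514
```

Run:
```python
from h import *
from cell import capture,camera_model
go((.5737,-.0542,.146),-.115)
m=camera_model("wrist"); im=capture("wrist")
c=(.6085,-.0583,-.115)
print(proj(m,[(.5110,-.092,.1515),(.514,-.047,.1195)]+[w(p,c) for p in ((-.035,.05,.147),(-.035,-.05,.147))])*1.5625)
cv2.imwrite("pics/w3.png",cv2.resize(im[:,:,::-1],(800,600),interpolation=cv2.INTER_CUBIC))
```

```text
shift [0.0008 0.0249 0.0827] rot [-0.5 -0.2 -0.1] pos [ 0.5495 -0.0525  0.2289] yaw_y -6.7 F [-0.7  0.5  0.3] w 0.0514 t 5.65
[[333.83377959 416.58421719]
 [335.30576003 301.26624131]
 [467.31416082 203.04474594]
 [460.99955573 422.29040969]]
```

View pics/w3.png

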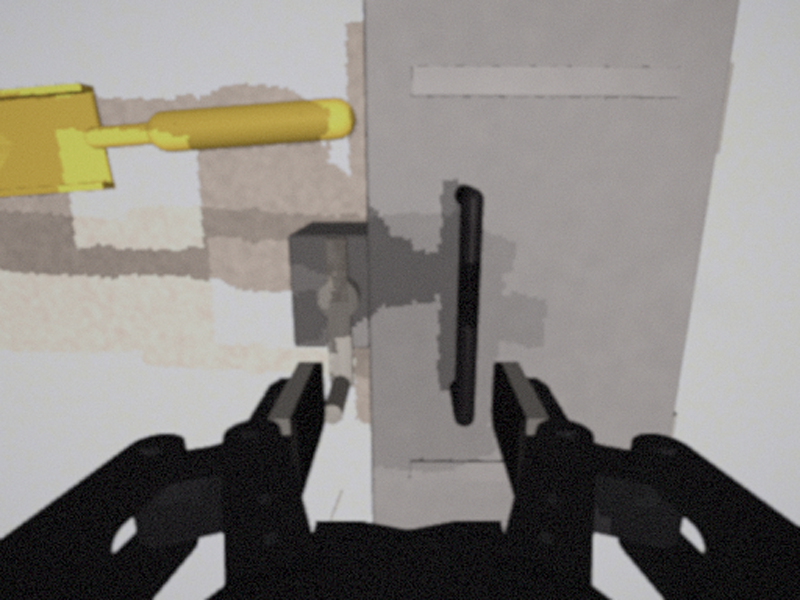

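{"fn": "jog_arm", "kwargs": {"increments": [{"translation":[0.0034,0.0253,0.01],"rot":[-0.5,0,0]},{"translation":[0.0034,0.0253,0.045],"rot":[-0.5,0,0]},{"translation":[0.0034,0.0253,0.07],"rot":[-0.5,0,0]},{"translation":[0.0034,0.0253,0.083],"rot":[-0.5,0,0]},{"translation":[0.0034,0.0253,0.083],"rot":[-0.5,0,0]}]}}

```text
t: 6.2
tool_pos: [0.572, -0.054, 0.1446]
tool_rot: [-2.351, -2.078, -0.001]
wrist_force: [-0.5, -0.3, 0.0]
gripper_width: 0.0513
```

{"fn": "jog_arm", "kwargs": {"increments": [{"translation":[0,0,0],"rot":[0,0,0]},{"translation":[0,0,0],"rot":[0,0,0]},{"translation":[0,0,0],"rot":[0,0,0]},{"translation":[0,0,0],"rot":[0,0,0]},{"translation":[0,0,0],"rot":[0,0,0]}], "fingers": 1, "force": 40}}

```text
t: 6.7
tool_pos: [0.5751, -0.0539, 0.149]
tool_rot: [2.349, 2.08, 0.011]
wrist_force: [6.5, -1.6, 4.8]
gripper_width: 0.0083
```

```bash
python3 -c "
from h import *
go((.575,-.052,.142),-.115)"
```

```text
shift [ 0.0018 -0.0004  0.007 ] rot [ 0.4 -0.2 -0.4] pos [ 0.5751 -0.0539  0.149 ] yaw_y -7.0 F [ 6.5 -1.6  4.8] w 0.0083 t 6.7
```

{"fn": "jog_arm", "kwargs": {"increments": [{"translation":[0,0.006,-0.013],"rot":[0,0,0]},{"translation":[0,0.013,-0.025],"rot":[0,0,0]},{"translation":[0,0.02,-0.036],"rot":[2,0,0]},{"translation":[0,0.028,-0.045],"rot":[4,0,0]},{"translation":[0,0.037,-0.054],"rot":[6,0,0]}]}}

```text
t: 7.2
tool_pos: [0.6081, -0.0579, 0.1988]
tool_rot: [-2.286, -2.025, 0.111]
wrist_force: [-3.0, 0.6, -7.6]
gripper_width: 0.0081
```

```bash
cat >> h.py <<'E'
def lid():
    from cell import bot
    o=bot.get_obs(); A=R.from_rotvec(o['tool_rot']).as_matrix(); b=o['tool_pos']+.007*A[:,2]
    c=(.610,-.0583,-.115); h=np.r_[p_xy((.08,0),c),.1]; cx=np.array([np.cos(c[2]),np.sin(c[2]),0])
    v=b-h; r=[-v@cx,v[2]]
    print("lid",np.arctan2(r[1],r[0])-.3502,"radius",np.hypot(*r),"tilt",np.degrees(np.arcsin(-A[:,2]@cx)),"tool",A.round(3).tolist(),o['wrist_force'].round(1),o['qpos'].round(2),round(o['gripper_width'],4))
E
python3 -c "
from h import *
lid()"
```

```text
lid 0.4877378926947013 radius 0.12357812543159967 tilt 6.445684276616323 tool [[0.121, 0.986, -0.111], [0.993, -0.12, 0.017], [0.003, -0.112, -0.994]] [-3.   0.6 -7.6] [-0.15  0.21  1.19 -0.    1.85 -0.03] 0.0081
```

```bash
cat >> h.py <<'E'
def arc(ths,tilts):
    "rows to carry the bar on its arc from the present angle; tilts: added degrees about tool x"
    from cell import bot
    o=bot.get_obs(); A=R.from_rotvec(o['tool_rot']); M=A.as_matrix(); b=o['tool_pos']+.007*M[:,2]
    c=(.610,-.0583,-.115); h=np.r_[p_xy((.08,0),c),.1]; cx=np.array([np.cos(c[2]),np.sin(c[2]),0]); v=b-h
    a0=np.arctan2(v[2],-v@cx); r=np.hypot(v[2],v@cx)
    for th,t in zip(ths,tilts):
        a=th+.3502; d=r*((np.cos(a0)-np.cos(a))*cx+np.array([0,0,np.sin(a)-np.sin(a0)]))
        T=R.from_euler('x',t,degrees=True)
        print(th,(M.T@d+.007*(np.array([0,0,1])-T.apply([0,0,1]))).round(4),t)
E
python3 -c "
from h import *
arc([.6,.7,.8,.9,1.0],[3,6,9,11,13])"
```

```text
0.6 [ 0.0001  0.0101 -0.0098] 3
0.7 [ 0.0002  0.0201 -0.0176] 6
0.8 [ 0.0003  0.0308 -0.0244] 9
0.9 [ 0.0003  0.0419 -0.03  ] 11
1.0 [ 0.0004  0.0536 -0.0346] 13
```

{"fn": "jog_arm", "kwargs": {"increments": [{"translation":[0,0.01,-0.01],"rot":[3,0,0]},{"translation":[0,0.02,-0.018],"rot":[6,0,0]},{"translation":[0,0.031,-0.0245],"rot":[9,0,0]},{"translation":[0,0.042,-0.03],"rot":[11,0,0]},{"translation":[0,0.0535,-0.0345],"rot":[13,0,0]}]}}

```text
t: 7.7
tool_pos: [0.6653, -0.0648, 0.2288]
tool_rot: [-2.147, -1.903, 0.321]
wrist_force: [-6.9, 0.1, 0.5]
gripper_width: 0.0081
```

```bash
python3 -c "
from h import *
lid()
arc([1.1,1.2,1.3,1.4,1.45],[2,4,6,8,9])"
```

```text
lid 1.005713680639733 radius 0.12504201614336924 tilt 19.36853764376769 tool [[0.121, 0.937, -0.329], [0.993, -0.113, 0.043], [0.003, -0.332, -0.943]] [-6.9  0.1  0.5] [-0.15  0.6   0.67 -0.01  2.2  -0.03] 0.0081
1.1 [ 0.0001  0.0106 -0.0057] 2
1.2 [ 0.0002  0.0223 -0.0107] 4
1.3 [ 0.0002  0.0344 -0.0144] 6
1.4 [ 0.0003  0.0469 -0.017 ] 8
1.45 [ 0.0003  0.0532 -0.0178] 9
```

{"fn": "jog_arm", "kwargs": {"increments": [{"translation":[0,0.0105,-0.006],"rot":[2,0,0]},{"translation":[0,0.022,-0.0105],"rot":[4,0,0]},{"translation":[0,0.0345,-0.0145],"rot":[6,0,0]}]}}

```text
t: 8.0
tool_pos: [0.7023, -0.0694, 0.232]
tool_rot: [-2.081, -1.844, 0.411]
wrist_force: [-4.2, 0.3, 5.2]
gripper_width: 0.0077
```

```bash
python3 -c "
from h import *
lid()
arc([1.35,1.4,1.45],[1,2,3])"
```

```text
lid 1.2999603723411373 radius 0.1260860323614133 tilt 25.304110905660682 tool [[0.121, 0.898, -0.424], [0.993, -0.108, 0.054], [0.003, -0.427, -0.904]] [-4.2  0.3  5.2] [-0.14  0.9   0.26 -0.01  2.42 -0.03] 0.0077
1.35 [ 0.      0.0061 -0.0021] 1
1.4 [ 0.0001  0.0122 -0.0039] 2
1.45 [ 0.0001  0.0185 -0.0053] 3
```

{"fn": "jog_arm", "kwargs": {"increments": [{"translation":[0,0.003,-0.002],"rot":[-2.5,0,0]},{"translation":[0,0.007,-0.004],"rot":[-5,0,0]},{"translation":[0,0.011,-0.005],"rot":[-7.5,0,0]},{"translation":[0,0.0155,-0.006],"rot":[-10,0,0]},{"translation":[0,0.0155,-0.006],"rot":[-10,0,0]}]}}

```text
t: 8.5
tool_pos: [0.719, -0.0715, 0.226]
tool_rot: [-2.191, -1.941, 0.259]
wrist_force: [-2.1, -0.5, -17.3]
gripper_width: 0.008
```

Run:
```python
from h import *
from cell import capture
lid()
b=capture("side")[90:240,185:385,::-1]
cv2.imwrite("pics/s2.png",cv2.resize(np.clip(b*1.4,0,255).astype(np.uint8),(800,600),interpolation=cv2.INTER_CUBIC))
```

```text
lid 1.450727390360535 radius 0.12251925858599758 tilt 15.367727059960028 tool [[0.121, 0.957, -0.263], [0.993, -0.116, 0.035], [0.003, -0.265, -0.964]] [ -2.1  -0.5 -17.3] [-0.14  0.73  0.48 -0.    2.19 -0.03] 0.008
```

View pics/s2.png

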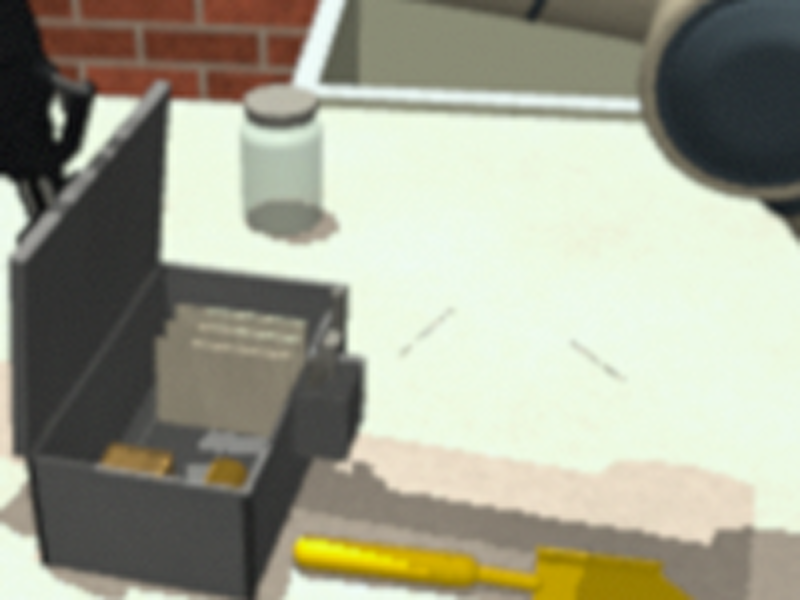

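{"fn": "jog_arm", "kwargs": {"increments": [{"translation":[0,0,0.003],"rot":[0,0,0]},{"translation":[0,0,0.006],"rot":[0,0,0]},{"translation":[0,0,0.006],"rot":[0,0,0]}]}}

```text
t: 8.85
tool_pos: [0.7189, -0.0715, 0.226]
tool_rot: [-2.198, -1.947, 0.249]
wrist_force: [1.9, -0.6, -7.5]
gripper_width: 0.008
```

{"fn": "jog_arm", "kwargs": {"increments": [{"translation":[0,0,0],"rot":[0,0,0]},{"translation":[0,0,0],"rot":[0,0,0]},{"translation":[0,0,0],"rot":[0,0,0]}], "fingers": 0.55}}

```text
t: 9.15
tool_pos: [0.7185, -0.0713, 0.2274]
tool_rot: [-2.198, -1.948, 0.249]
wrist_force: [0.9, -1.0, -0.2]
gripper_width: 0.0192
```

```bash
python3 -c "
from h import *
lid()"
```

```text
lid 1.44451240502854 radius 0.12376935424789895 tilt 14.742132481372597 tool [[0.121, 0.96, -0.252], [0.993, -0.116, 0.034], [0.003, -0.254, -0.967]] [ 0.9 -1.  -0.2] [-0.14  0.72  0.5  -0.    2.18 -0.03] 0.0192
```

{"fn": "jog_arm", "kwargs": {"increments": [{"translation":[0,0,-0.01],"rot":[0,0,0]},{"translation":[0,0,-0.02],"rot":[0,0,0]},{"translation":[0,0,-0.03],"rot":[0,0,0]},{"translation":[0,0,-0.04],"rot":[0,0,0]},{"translation":[0,0,-0.04],"rot":[0,0,0]}]}}

```text
t: 9.65
tool_pos: [0.7289, -0.0728, 0.2666]
tool_rot: [-2.199, -1.948, 0.247]
wrist_force: [-0.0, -0.8, -0.4]
gripper_width: 0.0195
```

```bash
python3 -c "
from h import *
lid(); go((.73,-.072,.38),-.115)"
```

```text
lid 1.4542718069693592 radius 0.1642768140034796 tilt 14.660023085012238 tool [[0.121, 0.96, -0.251], [0.993, -0.116, 0.033], [0.003, -0.253, -0.967]] [-0.  -0.8 -0.4] [-0.14  0.81  0.29 -0.    2.29 -0.03] 0.0195
shift [ 0.0013 -0.0278 -0.11  ] rot [-14.7  -0.2  -0.3] pos [ 0.7289 -0.0728  0.2666] yaw_y -6.9 F [-0.  -0.8 -0.4] w 0.0195 t 9.65
```

{"fn": "jog_arm", "kwargs": {"increments": [{"translation":[0,-0.002,-0.015],"rot":[-3,0,0]},{"translation":[0,-0.007,-0.035],"rot":[-6,0,0]},{"translation":[0,-0.014,-0.06],"rot":[-10,0,0]},{"translation":[0,-0.02,-0.08],"rot":[-14,0,0]},{"translation":[0,-0.02,-0.08],"rot":[-14,0,0]}]}}

```text
t: 10.15
tool_pos: [0.7285, -0.0729, 0.3538]
tool_rot: [-2.348, -2.08, 0.002]
wrist_force: [-0.0, 0.6, 1.8]
gripper_width: 0.0194
```

Run:
```python
from h import *
from cell import capture
lid()
b=capture("side")[90:240,165:365,::-1]
t=capture("top")[110:220,215:325,::-1]
s=lambda i:np.clip(cv2.resize(i,(400,400),interpolation=cv2.INTER_CUBIC)*1.6,0,255).astype(np.uint8)
cv2.imwrite("pics/s3.png",np.hstack([s(b[:,:150]),s(t)]))
```

```text
lid 1.378869026330969 radius 0.24988213385624108 tilt 0.26435181517584305 tool [[0.121, 0.993, -0.004], [0.993, -0.121, 0.003], [0.003, -0.005, -1.0]] [-0.   0.6  1.8] [-0.15  0.58  0.44  0.    2.12 -0.02] 0.0194
```

View pics/s3.png

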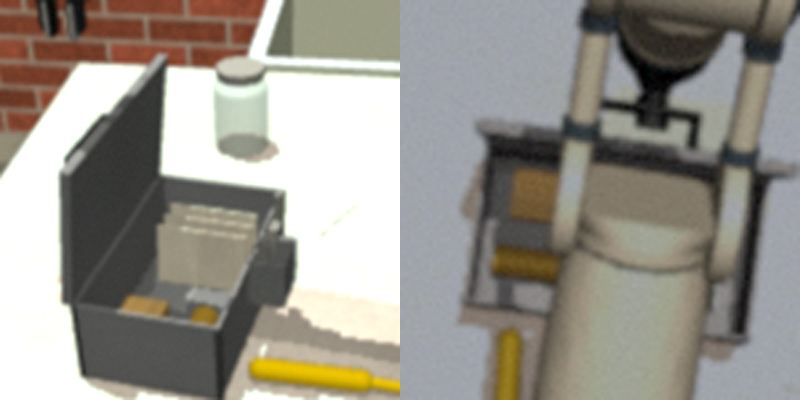

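```bash
python3 -c "
from cell import bot,sign_off
o=bot.get_obs(); print(o['wrist_force'],abs(o['joint_velocities']).max()); print(sign_off())"
```

```text
[0.42450519 0.03306373 0.24726663] 0.06188240578314769
the job is handed in; nothing more can be done
None
```

The case is open and handed in at about 10 s of the 58 s allowed.

- **Latch:** I pinched the lever post and pushed it counter-clockwise. The force stayed at 4–5 N well past 0.3 rad, so that was the free side. I swung it to about 1.6 rad, then let go and lifted off. A wrist picture taken after that showed the tongue off the lid and parallel to its edge. About 6 N at the post was the most I read, far below the 27 N that bends the lever.
- **Lid:** I gripped the bar and raised the lid along its arc to about 1.45 rad. I eased the remaining upward pull (17 N, down to about 7 N), opened the fingers slightly and backed out along the tool.
- **Last checks:** The final side picture shows the lid standing nearly upright with the gripper well above it, and the jar and trowel look undisturbed. Wrist force was about 0.5 N.
- **Not checked:** The lid angle comes from the tool's position on the bar, not from a measurement after letting go. I took no final close look at the latch. The flowerpot is outside the last pictures, though nothing went near it.

No check failed or disagreed by much. The fitted arc radius of the bar drifted by about 3 mm, which is within the accuracy of the estimated case position.

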